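# Unbolt the green spares chest

### The job

Unbolt the green spares chest so that its lid can be opened: lift the black-gripped handle of its barrel bolt up out of the notch, slide the bolt all the way back out of the brass keeper, and let go. Leave the orange chest bolted.

Things in the scene. Friction and masses are not known exactly. Their poses are not given: they have to be found in the camera images.
- green_chest: Green steel chest, fixed, 200 (x) by 260 (y) by 100 mm high; origin at the centre of its underside, z up. On its flat top, a barrel bolt: 12 mm steel rod along the chest's y, axis at x +20, z 120 mm, through two barrels and a brass keeper at y -84 mm. Its handle lies in a notch between two lugs (gap y -8 to +8 mm); lugs, barrels and keeper rise 30 mm above the top.
- green_knob (a point): Centre of the grip of the green chest's bolt handle: black cylinder, 20 mm diameter, 24 mm long along the chest's y, on a stalk 60 mm from the rod's axis, about which it swings. In the chest's frame: at rest x -36, z 140 mm (20 degrees above level, towards -x), upright x +20, z 180 mm; stops 5 degrees past upright. Falls back to rest if let go. Site's y axis stays along the chest's.
- green_bolt (a joint): How far the green chest's bolt is drawn back towards the chest's +y, in m: 0 fully shut (starts at 0 to 0.003), 0.050 at its end stop. It rubs with 1 to 2 N and stays where left. The handle must be swung up at least 35 degrees from rest to pass over the lug at y 8 to 28 mm; beyond the lug it may fall again.
- orange_knob (a point): Centre of the black grip of the orange chest's bolt handle. The orange chest and its bolt are like the green ones in all but colour. To be left alone.

How it is judged:
By the outcome, as a careful person would: the job done as asked, in the order asked, and still so for the second after the job is handed in, with the robot touching nothing.
It also fails if it takes over 32 s, if anything falls off the work surface, if the arm or the gripper's body presses on something with over 40 N, if the wrist force passes 120 N, or if a joint passes its speed limit or range.

### The arm

A 6-joint arm with a two-finger parallel gripper is mounted at the origin on the work surface. World frame = base frame: x ahead of the robot, y to its left, z up, the work surface at z = 0. Lengths are in m, angles in rad, forces in N, time in s.
With the tool pointing down it reaches from about 0.35 to 0.975 m from the base axis. Payload 4.9 kg.
Tool frame: the origin (TCP) lies midway between the tips of the shut fingers; the grasp point (between the pads) lies 19 mm behind it; z points along the fingers, y is the line along which they close (so a half turn about z gives the same grasp; the last joint's range is limited). The gripper opens to 85 mm and grips with 20 to 120 N. Pads are 22 mm wide; open, the fingers measure 114 mm over their backs; the gripper's body (76 mm by 85 mm) begins 54 mm behind the grasp point. The pads swing forward as they close: fully open they stand 13 mm farther back than shut.
Start: joints at [-1.371, 0.053, 1.613, -0, 1.476, -0.119], TCP at [0.196, -0.593, 0.231] pointing down, gripper open.
Joint ranges: [-3.01, 3.01], [-1.01, 2.22], [0.06, 2.58], [-1.02, 4.17], [0.09, 2.62], [-3.14, 3.14]. Speed limits (rad/s): [2.57, 2.57, 3.14, 3.14, 3.14, 3.14].

### API

Orientations are given as a unit quaternion [w, x, y, z].
In Python, from plant import * gives the robot as it stands.
- The arm moves only by the tool jog_arm, never from a script. Its argument "targets" is a list of rows, each a list of 3 entries, a list of its own where there are three numbers: the shift along the tool's x, y, z in units of 25 mm (1.0 is 25 mm), then the turn, a rotation vector about the tool's x, y, z in units of 8 degrees (1.0 is 8 degrees), then the opening in per cent of the stroke, from 0 (shut) to 100 (fully open). A call has 1 to 8 rows; each row is the pose to reach, as a shift and turn from the pose commanded when the call began, along the tool's axes at that moment; what a row does not reach only later rows make up. A row lasts 1/8 s, in which the tool goes at most 62.5 mm and 10.7 degrees, less where a joint would pass 70% of its speed; a pose out of reach is approached as far as the arm can. A call with a gripper value outside its range is refused whole. The fingers move at their own pace and stop on an object; the grip force is fixed at half the most. Time passes only in rows, so rows that repeat a pose let the fingers close. It gives the time, the measured TCP pose, the force, the opening and the grip force at its end, in the units of the state.
- state(): the state, without advancing time (a new reading comes with each control period).
- grab_frame(name): name is "scene" or "side" or "wrist"; returns (picture, depth): 480x640x3 uint8, red, green, blue; 480x640 float32, m along the optical axis (not along the pixel's ray), 0 where there is no reading.
- camera_params(name): a dict with "fovy" (degrees; the focal length in pixels is half the picture's height over the tangent of half this angle, whatever the lens; pixels are square), "cx", "cy" (the principal point, pixels), "rvec" (rotation vector, rad) and "tvec" (3), from world to camera coordinates, as OpenCV has them; the wrist camera has in their place "hand_eye" (4x4, takes a point from camera to tool coordinates, whose origin is the TCP and whose axes are the flange's). Camera axes: x right, y down, z forward; pixel columns grow to the right and rows downward; lengths in m; the calibration is good to about 2 mm. A picture is of the moment at which its call begins: read the wrist's pose just before it. camera_params takes no time and is no camera call.
- job_done(): hands the job in; it is judged then, once.
The state is a dict: "time": time; "joint_pos": joint angles; "joint_vel": joint speeds; "joint_efforts": joint torques, N m; "tool_pos": TCP position; "tool_rot": TCP orientation; "contact_force": force on the tool from outside, world axes, zero at the start; "ft_torque": the same for the moment, N m; "gripper_width": opening from 0.0 (shut) to 1.0 (fully open); "grasp_force": force on a finger pad.
Only numpy, scipy, OpenCV 4.12 (cv2) and the standard library are available. Lean on these libraries where they do the work, as an engineer would, in place of code of your own. Each camera call takes 0.05 s, during which the arm holds its last target. There are 200 camera calls.

## Working session

There is one attempt and no reset: what is moved stays moved. The work goes in short steps, Python scripts to look and compute and a tool call to move; the robot and the scene stay as the last step left them, time stands still between calls to the robot, and variables do not carry over. Pictures are saved under pics/ and viewed, at most 10 in all, crops included, and the job is handed in when it is done.

Besides the shell and the picture viewer there is one more tool, called after "Emit:" by a JSON object that holds its "fn" and its "kwargs", one argument or row to a line. jog_arm: Moves the arm, as the interface text tells. Its arguments: {"type":"object","properties":{"targets":{"type":"array"}},"required":["targets"]}

```bash
mkdir -p pics; cat > h.py <<'E'
from plant import *
import numpy as np, cv2
from scipy.spatial.transform import Rotation as R
def save(n,f):
    s=state(); p,d=grab_frame(n); cv2.imwrite(f'pics/{f}.png',p[:,:,::-1]); np.savez(f'pics/{f}.npz',p=p,d=d,tp=s['tool_pos'],tr=s['tool_rot'])
def pts(n,f):
    z=np.load(f'pics/{f}.npz'); d=z['d']; c=camera_params(n); fl=240/np.tan(np.radians(c['fovy'])/2)
    v,u=np.mgrid[:480,:640]; P=np.stack([(u-c['cx'])/fl*d,(v-c['cy'])/fl*d,d],-1)
    if 'hand_eye' in c:
        H=np.array(c['hand_eye']); P=P@H[:3,:3].T+H[:3,3]
        q=z['tr']; return P@R.from_quat([q[1],q[2],q[3],q[0]]).as_matrix().T+z['tp'],z['p'],d
    return (P-np.array(c['tvec']))@R.from_rotvec(np.ravel(c['rvec'])).as_matrix(),z['p'],d
E
python3 - <<'E'
from h import *
save('scene','s1'); save('side','d1')
print(state()); print(camera_params('scene'))
E
```

```text
{'time': 0.1, 'joint_pos': array([-1.37095380e+00,  5.32994686e-02,  1.61420263e+00, -1.81636842e-05,
        1.47598819e+00, -1.18994835e-01]), 'joint_vel': array([ 1.16264144e-03, -9.09994604e-04, -2.76493083e-03,  7.58982863e-04,
       -5.81950333e-04,  6.00501486e-06]), 'joint_efforts': array([ 1.15082617e-04, -3.94904923e+01, -3.71362031e+01, -1.47293736e-04,
        3.94896080e-03, -3.46873410e-07]), 'tool_pos': array([ 0.19579676, -0.59292769,  0.23015316]), 'tool_rot': array([-9.47676485e-04,  9.87319149e-01,  1.58745069e-01, -4.73772339e-05]), 'contact_force': array([0.24699235, 0.31229976, 0.19616926]), 'ft_torque': array([ 0.00838332,  0.02373779, -0.01620677]), 'grasp_force': 0.0, 'gripper_width': 0.9987960736587174}
{'fovy': 53.89441919449365, 'cx': 333.57424813531725, 'cy': 236.7627471701167, 'rvec': array([ 0.91089815,  2.45004918, -1.09088161]), 'tvec': array([ 0.41136047, -0.14192538,  1.13753538])}
```

View pics/s1.png

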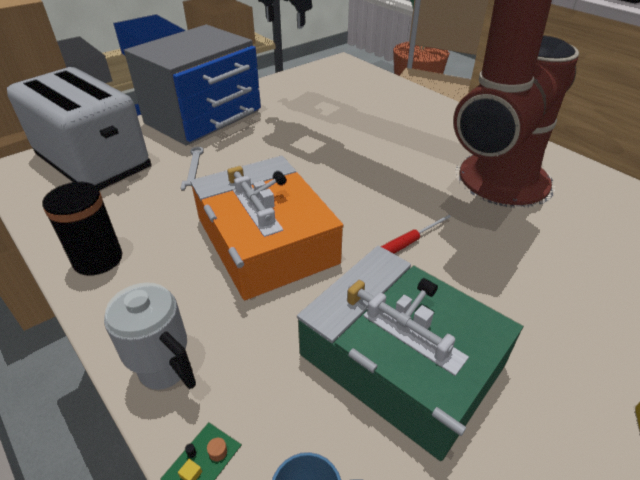

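View pics/d1.png

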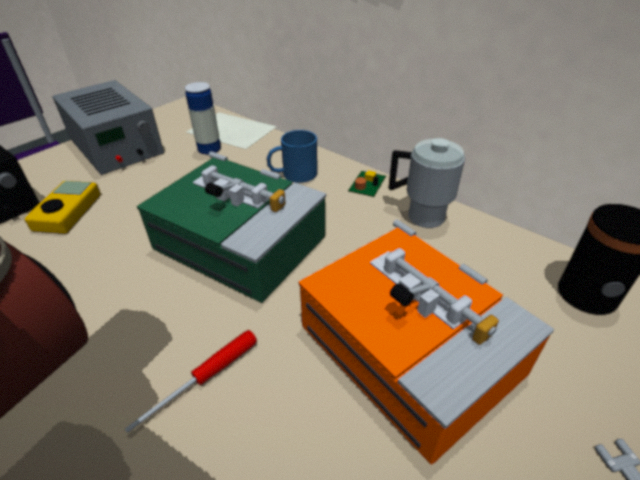

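The scene view shows the green chest's knob at (428,287), its keeper at (356,292), and top corners near (301,325), (378,250), (519,326) and (447,438). The side view has the knob at (214,188).

```bash
python3 - <<'E'
from h import *
for n,f,px in (('scene','s1',dict(knob=(428,287),keeper=(356,292),c1=(303,319),c2=(378,254),c3=(513,326),mid=(440,320),okn=(279,178))),('side','d1',dict(knob=(213,188),keeper=(278,200),c1=(322,190),okn=(402,294)))):
    P,p,d=pts(n,f)
    for k,(u,v) in px.items(): print(n,k,np.round(np.nanmedian(P[v-1:v+2,u-1:u+2].reshape(-1,3),0),4))
    g=p.astype(int); X=P.reshape(-1,3); h=cv2.cvtColor(p,cv2.COLOR_RGB2HSV)
    m=(abs(P[...,2]-.1)<.006)&(d>0)
    # whole top: component containing green
    lab=cv2.connectedComponents(m.astype(np.uint8))[1]
    gm=m&(h[...,0]>60)&(h[...,0]<95)&(h[...,1]>90)
    l=np.bincount(lab[gm]).argmax(); Q=P[lab==l]
    r=cv2.minAreaRect(Q[:,:2].astype(np.float32)); print(r,len(Q),np.median(Q[:,2])); print(cv2.boxPoints(r))
E
```

```text
scene knob [0.5385 0.1856 0.1485]
scene keeper [0.6076 0.1132 0.1264]
scene c1 [0.6842 0.0855 0.0998]
scene c2 [0.5057 0.0607 0.1008]
scene c3 [0.4634 0.2902 0.1008]
scene mid [0.5356 0.2152 0.1011]
scene okn [ 0.5397 -0.1645  0.1485]
((0.5700913667678833, 0.19054803252220154), (0.20658616721630096, 0.27035248279571533), 8.788702964782715) 18088 0.10047588502498349
[[0.44735736 0.30835485]
 [0.4886648  0.04117671]
 [0.6928254  0.07274121]
 [0.6515179  0.33991936]]
side knob [0.5275 0.1758 0.1487]
side keeper [0.5931 0.0979 0.124 ]
side c1 [7.999e-01 1.799e-01 6.000e-04]
side okn [ 0.5246 -0.1772  0.1495]
((0.5677054524421692, 0.18987345695495605), (0.20512573421001434, 0.2709578275680542), 8.619516372680664) 9151 0.1002618691319012
[[0.4459965  0.30845088]
 [0.4866055  0.04055341]
 [0.6894144  0.07129604]
 [0.6488054  0.3391935 ]]
```

Emit:
{"fn": "jog_arm", "kwargs": {
  "targets": [
    [[22.4,-25.3,-0.4],[0,0,1.2],60],
    [[22.4,-25.3,-0.4],[0,0,1.2],60],
    [[22.4,-25.3,-0.4],[0,0,1.2],60],
    [[22.4,-25.3,-0.4],[0,0,1.2],60],
    [[22.4,-25.3,-0.4],[0,0,1.2],60],
    [[22.4,-25.3,-0.4],[0,0,1.2],60],
    [[22.4,-25.3,-0.4],[0,0,1.2],60],
    [[22.4,-25.3,-0.4],[0,0,1.2],60]
  ]
}}

```text
time: 1.1
tool_pos: [0.3935, -0.1322, 0.237]
tool_rot: [0.0, 0.997, 0.075, 0.0]
contact_force: [2.1, -1.2, -0.3]
gripper_width: 0.601
grasp_force: 0.0
```

Emit:
{"fn": "jog_arm", "kwargs": {
  "targets": [
    [[7.3,-11.7,0],[0,0,0],60],
    [[7.3,-11.7,0],[0,0,0],60],
    [[7.3,-11.7,0],[0,0,0],60],
    [[7.3,-11.7,0],[0,0,0],60],
    [[7.3,-11.7,0],[0,0,0],60],
    [[7.3,-11.7,0],[0,0,0],60],
    [[7.3,-11.7,0],[0,0,0],60]
  ]
}}

```text
time: 1.98
tool_pos: [0.5295, 0.1843, 0.2363]
tool_rot: [0.0, 0.997, 0.077, -0.001]
contact_force: [-1.4, -0.2, -0.2]
gripper_width: 0.597
grasp_force: 0.0
```

```bash
python3 - <<'E'
from h import *
save('wrist','w1'); s=state(); print(s['time'],s['tool_pos'],s['tool_rot'],camera_params('wrist'))
E
```

```text
2.025 [0.52927033 0.18305245 0.23638729] [ 2.80902110e-04  9.97076251e-01  7.64076094e-02 -8.65154824e-04] {'fovy': 71.39385479590744, 'cx': 319.9063036578178, 'cy': 241.4949194867764, 'hand_eye': array([[-1.28565556e-03, -9.58228866e-01, -2.85999630e-01,
         7.33623961e-02],
       [ 9.99999170e-01, -1.20844806e-03, -4.46450479e-04,
         8.99527858e-04],
       [ 8.21860371e-05, -2.85999967e-01,  9.58229624e-01,
        -1.42734267e-01],
       [ 0.00000000e+00,  0.00000000e+00,  0.00000000e+00,
         1.00000000e+00]])}
```

View pics/w1.png

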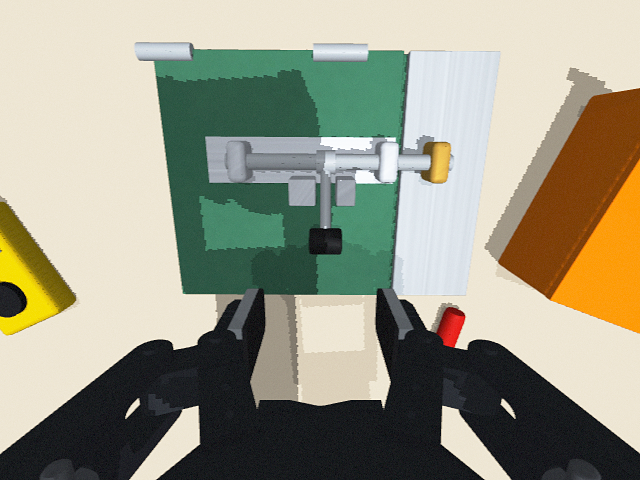

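The wrist view shows the knob at (326,241), the lugs at (302,191) and (346,191), the keeper at (440,161), and the rod level along row 161, so the yaw is right.

```bash
python3 - <<'E'
from h import *
P,p,d=pts('wrist','w1'); z=np.load('pics/w1.npz'); q=z['tr']; M=R.from_quat([q[1],q[2],q[3],q[0]]).as_matrix()
T=(P-z['tp'])@M
for k,(u,v) in dict(knob=(326,241),kl=(311,240),kr=(340,240),ktop=(326,231),kbot=(326,252),lugL=(302,190),lugLb=(302,203),lugRb=(346,203),keeper=(440,161),rodR=(350,161),rodL=(280,161),barrelL=(237,160)).items():
    print(k,np.round(P[v,u],4),'tool mm',np.round(T[v,u]*1e3,1))
E
```

```text
knob [0.5354 0.18   0.1497] tool mm [ 5.3  5.2 86.6]
kl [0.5343 0.1907 0.1491] tool mm [ 5.9 -5.6 87.1]
kr [0.5373 0.1701 0.1486] tool mm [ 5.7 15.2 87.7]
ktop [0.5414 0.1808 0.1447] tool mm [11.4  5.2 91.6]
kbot [0.5265 0.1785 0.1475] tool mm [-3.7  5.2 88.7]
lugL [0.5659 0.2026 0.1293] tool mm [ 38.9 -12.5 106.9]
lugLb [0.5563 0.2012 0.1301] tool mm [ 29.3 -12.6 106.2]
lugRb [0.5614 0.1686 0.1304] tool mm [ 29.3  20.4 105.8]
keeper [0.6021 0.1068 0.1308] tool mm [ 59.9  87.7 105.4]
rodR [0.5919 0.1706 0.1253] tool mm [ 59.7  23.1 110.9]
rodL [0.5841 0.2217 0.1262] tool mm [ 59.8 -28.5 110. ]
barrelL [0.5804 0.2519 0.1309] tool mm [ 60.8 -59.  105.3]
```

Emit:
{"fn": "jog_arm", "kwargs": {
  "targets": [
    [[0.12,0.2,2],[0,0,0],60],
    [[0.12,0.2,3.5],[0,0,0],60],
    [[0.12,0.2,4.7],[0,0,0],60],
    [[0.12,0.2,4.7],[0,0,0],60],
    [[0.12,0.2,4.7],[0,0,0],60]
  ]
}}

```text
time: 2.65
tool_pos: [0.534, 0.1774, 0.1212]
tool_rot: [-0.0, 0.997, 0.075, 0.001]
contact_force: [-0.4, -0.1, 0.2]
gripper_width: 0.599
grasp_force: 0.0
```

```bash
python3 - <<'E'
from h import *
save('wrist','w2'); s=state(); print(s['time'],s['tool_pos'],s['contact_force'])
P,p,d=pts('wrist','w2')
cv2.imwrite('pics/w2c.png',p[150:480,120:520,::-1])
E
```

```text
2.7 [0.53452185 0.17770256 0.121879  ] [ 0.27123931 -0.89555757  0.67886361]
```

View pics/w2c.png

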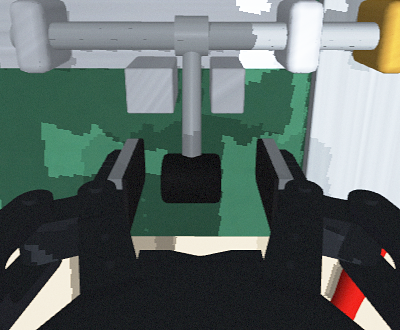

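The crop shows the knob (192,178) centred between the pads (130 and 262), and the fingers clear of the lugs. I'll close the gripper.

Emit:
{"fn": "jog_arm", "kwargs": {
  "targets": [
    [[0,0,0],[0,0,0],0],
    [[0,0,0],[0,0,0],0],
    [[0,0,0],[0,0,0],0],
    [[0,0,0],[0,0,0],0],
    [[0,0,0],[0,0,0],0]
  ]
}}

```text
time: 3.32
tool_pos: [0.5339, 0.1804, 0.1221]
tool_rot: [-0.002, 0.997, 0.076, 0.001]
contact_force: [-3.2, 7.2, 5.2]
gripper_width: 0.272
grasp_force: 60.6
```

Emit:
{"fn": "jog_arm", "kwargs": {
  "targets": [
    [[0.12,0,-0.27],[0,0,0],0],
    [[0.29,0,-0.56],[0,0,0],0],
    [[0.5,0,-0.82],[0,0,0],0],
    [[0.75,0,-1.04],[0,0,0],0],
    [[1.02,0,-1.24],[0,0,0],0],
    [[1.32,0,-1.39],[0,0,0],0],
    [[1.64,0,-1.5],[0,0,0],0],
    [[1.64,0,-1.5],[0,0,0],0]
  ]
}}

```text
time: 4.32
tool_pos: [0.5705, 0.1861, 0.1558]
tool_rot: [-0.002, 0.997, 0.076, -0.005]
contact_force: [-7.3, 5.0, -0.6]
gripper_width: 0.269
grasp_force: 59.4
```

```bash
python3 - <<'E'
from h import *
save('wrist','w3'); s=state(); print(s['time'],s['tool_pos'],s['contact_force'],s['gripper_width'],s['grasp_force'])
P,p,d=pts('wrist','w3')
cv2.imwrite('pics/w3c.png',p[150:480,120:520,::-1])
E
```

```text
4.375 [0.5705093  0.18607148 0.15576989] [-7.30910898  5.38022463 -1.34244293] 0.2638304084497953 59.42553699016571
```

View pics/w3c.png

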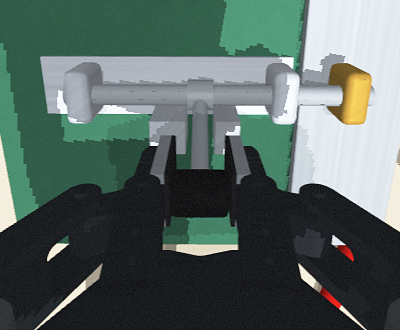

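The handle is held well clear above the lugs. Next I slide the bolt.

Emit:
{"fn": "jog_arm", "kwargs": {
  "targets": [
    [[0,-0.3,0],[0,0,0],0],
    [[0,-0.7,0],[0,0,0],0],
    [[0,-1.1,0],[0,0,0],0],
    [[0,-1.5,0],[0,0,0],0],
    [[0,-1.8,0],[0,0,0],0],
    [[0,-1.95,0],[0,0,0],0],
    [[0,-2.0,0],[0,0,0],0],
    [[0,-2.0,0],[0,0,0],0]
  ]
}}

```text
time: 5.38
tool_pos: [0.5634, 0.2332, 0.1558]
tool_rot: [0.001, 0.997, 0.076, -0.004]
contact_force: [-6.8, -1.6, -1.8]
gripper_width: 0.267
grasp_force: 59.5
```

Emit:
{"fn": "jog_arm", "kwargs": {
  "targets": [
    [[0,-0.1,0],[0,0,0],0],
    [[0,-0.2,0],[0,0,0],0],
    [[0,-0.2,0],[0,0,0],0]
  ]
}}

```text
time: 5.75
tool_pos: [0.563, 0.2361, 0.1558]
tool_rot: [0.003, 0.997, 0.076, -0.004]
contact_force: [-6.0, -8.5, -0.0]
gripper_width: 0.267
grasp_force: 59.7
```

Emit:
{"fn": "jog_arm", "kwargs": {
  "targets": [
    [[0,-0.12,0],[0,0,0],0],
    [[0,-0.12,0],[0,0,0],0]
  ]
}}

```text
time: 6.0
tool_pos: [0.563, 0.2364, 0.1558]
tool_rot: [0.006, 0.997, 0.075, -0.004]
contact_force: [-4.9, -16.6, 0.4]
gripper_width: 0.266
grasp_force: 59.9
```

```bash
python3 - <<'E'
from h import *
save('wrist','w4'); s=state(); print(s['time'],s['tool_pos'],s['contact_force'],s['gripper_width'],s['grasp_force'])
P,p,d=pts('wrist','w4')
cv2.imwrite('pics/w4c.png',p[150:480,120:580,::-1])
E
```

```text
6.05 [0.56298862 0.23641672 0.15576465] [ -5.33588255 -15.36505726   0.61353825] 0.26047005998792583 59.859203696250916
```

View pics/w4c.png

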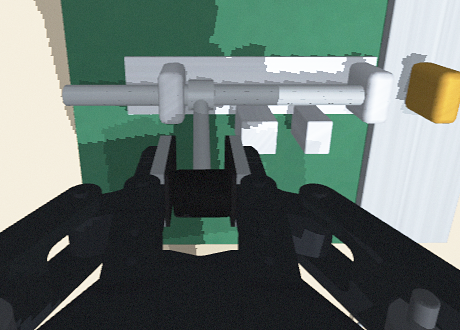

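The bolt is at its end stop: force is rising with no further motion, the rod tip is out of the keeper, and the handle is past the lug. I'll ease off, lower the handle and release it.

Emit:
{"fn": "jog_arm", "kwargs": {
  "targets": [
    [[0,0.12,0],[0,0,0],0],
    [[-0.3,0.14,0.1],[0,0,0],0],
    [[-0.58,0.14,0.24],[0,0,0],0],
    [[-0.83,0.14,0.42],[0,0,0],0],
    [[-1.08,0.14,0.62],[0,0,0],0],
    [[-1.28,0.14,0.87],[0,0,0],0],
    [[-1.46,0.14,1.12],[0,0,0],0],
    [[-1.46,0.14,1.12],[0,0,0],0]
  ]
}}

```text
time: 7.05
tool_pos: [0.5333, 0.2316, 0.1337]
tool_rot: [0.001, 0.997, 0.075, 0.005]
contact_force: [1.1, -6.7, 8.4]
gripper_width: 0.265
grasp_force: 68.4
```

Emit:
{"fn": "jog_arm", "kwargs": {
  "targets": [
    [[0,0,0],[0,0,0],60],
    [[0,0,0],[0,0,0],60],
    [[0,0,0],[0,0,0],60],
    [[0,0,-1],[0,0,0],60],
    [[0,0,-3],[0,0,0],60],
    [[0,0,-5],[0,0,0],60],
    [[0,0,-5],[0,0,0],60]
  ]
}}

```text
time: 7.92
tool_pos: [0.5319, 0.2336, 0.2601]
tool_rot: [-0.001, 0.997, 0.076, 0.005]
contact_force: [-0.4, 0.5, -0.8]
gripper_width: 0.597
grasp_force: 0.0
```

```bash
python3 - <<'E'
from h import *
save('wrist','w5'); s=state(); print(s['time'],s['tool_pos'],s['contact_force'],s['gripper_width'],s['grasp_force'])
E
```

```text
7.975 [0.53056137 0.23313918 0.25671013] [-0.13371972  0.29500024 -0.69089828] 0.6005682013084017 0.0
```

View pics/w5.png

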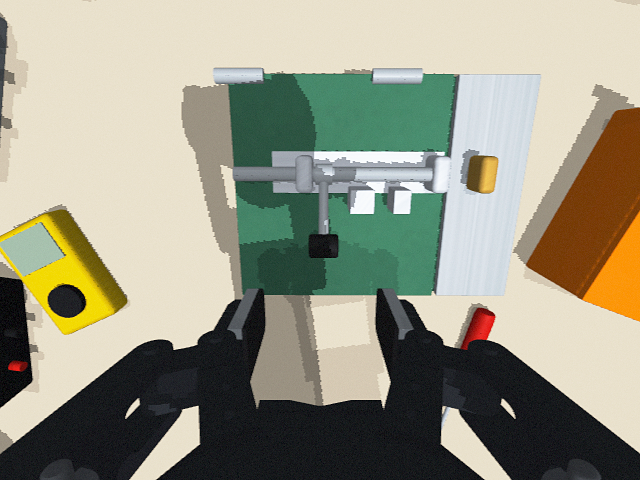

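The knob now rests at (323,245), past the lug. The rod tip sits at the barrel (440,173), well clear of the keeper (483,173). A numeric check of the travel comes next, then hand-in.

```bash
python3 - <<'E'
from h import *
def kn(f):
    P,p,d=pts('wrist',f); m=(p.max(2)<50)&(P[...,2]>.13)&(P[...,2]<.155)&(d>0); m[285:]=0
    return P[m].mean(0), m.sum()
a,b=kn('w1'),kn('w5'); y=np.array([-.151,.9885,0]); t=(b[0]-a[0])@y
print(a,b,t)
if t>.045: print(job_done())
E
```

```text
(array([0.53505485, 0.18114097, 0.14802232]), np.int64(790)) (array([0.52742486, 0.22995452, 0.14811617]), np.int64(686)) 0.04940431731248991
the job is handed in; nothing more can be done
None
```

The green chest is unbolted: its bolt was drawn back to the end stop (about 49 mm measured), clear of the keeper, then released with the arm clear; the orange chest was left alone, and the job was handed in at about 8 s.

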